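# Gauge the pressure pot and file the gauge by its reading

## Robot

A 6-joint arm with a two-finger parallel gripper is mounted at the origin on a cart in front of the work surface, level with it; the furniture and walls round the work are solid. World frame = base frame: x ahead of the robot, y to its left, z up, the work surface at z = 0. Lengths are in mm, angles in rad, forces in N, time in s.
With the tool pointing down it reaches from about 400 to 925 mm from the base axis. Payload 12.5 kg.
Tool frame: the origin (TCP) lies at the centre of the arm's flange, where the gripper is bolted on; the fingertips stand 190 mm ahead of it and the grasp point (between the pads) lies 171 mm ahead of it; z points along the fingers, y is the line along which they close (so a half turn about z gives the same grasp; the last joint's range is limited). The gripper opens to 95 mm and grips with 3 to 60 N. Pads are 20 mm wide; open, the fingers measure 119 mm over their backs; the gripper's body (75 mm by 180 mm) begins 59 mm behind the grasp point.
Start: joints at [-1.295, 0.491, 1.559, -0, 1.092, -0.106], TCP at [232.889, -579.989, 404.761] pointing down, gripper open.
Joint ranges: [-3.1, 3.1], [-0.84, 2.19], [0.05, 2.79], [-1.13, 4.28], [0.06, 2.93], [-2.69, 2.69]. Speed limits (rad/s): [2.22, 2.22, 2.79, 3.14, 3.14, 3.14].

## Interface

Orientations are given as [roll, pitch, yaw] about the fixed x, y, z axes, in that order (R = Rz(yaw) Ry(pitch) Rx(roll)).
In Python, from cell import env, read_camera, search_frame, cut_out gives the robot as it stands. The module is installed in compiled form; this text tells all that it offers.
- The arm moves only by the tool move_arm, never from a script. Its argument "commands" is a list of rows, each a list of 3 entries, a list of its own where there are three numbers: the shift along the world's x, y, z normalised to -1 to 1, where 1 is 0.03 m, then the turn about the world's z normalised to -1 to 1, where 1 is 0.08 rad, then the opening, from -1 (shut) to 1 (fully open), so that 0 is half open. A call has 1 to 20 rows; each row shifts and turns the commanded pose from where the row before left it; what a row does not reach is not made up. A row lasts 1/12 s, in which the tool goes at most 41.7 mm and 7.16 degrees, less where a joint would pass 70% of its speed; a pose out of reach is approached as far as the arm can. A call with a number of a shift or a turn outside -1 to 1 is refused whole. A call with a gripper value outside its range is refused whole. The fingers move at their own pace and stop on an object; the grip force is fixed at half the most. Time passes only in rows, so rows that do not move let the fingers close. It gives the time, the measured TCP pose, the force, the opening and the grip force at its end, in the units of the state.
- env.state(): the state, without advancing time (a new reading comes with each control period).
- read_camera(name): name is "side" or "top" or "wrist"; returns a dict with "image" (480x640x3 uint8, red, green, blue), "fx", "fy", "cx", "cy" (pixels), "rvec" (rotation vector, rad) and "tvec" (3), from world to camera coordinates, as OpenCV has them. Camera axes: x right, y down, z forward; pixel columns grow to the right and rows downward; lengths in mm; the calibration is good to about 2 mm. A picture is of the moment at which its call begins. There is no depth.
- env.job_done(): hands the job in; it is judged then, once.
Trained networks look in a picture, given as the dict that the camera call returned (one of the last four; its "shot" number tells which), for a name from the list of things; names that differ only in an ending like _2 or _b are one class to them, and where a whole thing is asked for, a point or a joint stands for the part that bears it (a point fixed in the world has none). Each returns a list of dicts, best first, with "confidence" (0 to 1); they miss things now and then, are a little off and sometimes report something else, mostly with a low value. They report only what shows in the picture. A call takes as long as a camera call. They do not tell look-alikes from the thing itself.
- search_frame(thing, picture): "at" ([column, row] in pixels, amid what is visible of it).
- cut_out(thing, picture): "region" (480x640 bool, what is visible of it) and "at" ([column, row] in pixels, amid what is visible of it).
The state is a dict: "t": time; "joints": joint angles; "qvel": joint speeds; "tau": joint torques, N m; "eef_pos": TCP position; "tcp_rot": TCP orientation; "ft_force": force on the tool from outside, world axes, zero at the start; "moment": the same for the moment, N m; "opening": opening from 0.0 (shut) to 1.0 (fully open); "grip_force": force on a finger pad.
Only numpy, scipy, OpenCV 4.12 (cv2) and the standard library are available. Lean on these libraries where they do the work, as an engineer would, in place of code of your own. Each camera call takes 0.05 s, during which the arm holds its last target. There are 200 camera calls.

## Task

Check the charge of the pressure pot: take the stick gauge off the middle peg of its rack, press its bell straight down over the pot's valve stem until the stem's sealing ring is fully down, and keep it pressed for about a second while the hidden pressure pushes the rod out to its reading; press firmly but never with more than 30 N. Then hang the gauge back on the rack with the rod still out at its reading and never touched: on the left peg (as seen from the robot) if the rod is less than 21 mm out, so that the pot needs charging, or on the right peg if it is more than 21 mm out. Do not shift the things standing around.

Things in the scene. Friction and masses are not known exactly. Their poses are not given: they have to be found in the camera images.
- gauge: stick gauge, 250 g, upright on the rack's middle peg at first. Origin: centre of the mouth of the steel bell at its foot; z up. Mouth 36 mm outside, 28 mm inside, narrowing over 12 mm to a 16 mm bore with a flat ceiling 24 mm above the mouth; round head 31 mm across up to z = 45 mm; grip above it. The barrel runs level along the gauge's -x, at first roughly towards the robot. Any yaw will do on stem and peg
- grip (a point): middle of the gauge's black square grip, 67 mm above its mouth; the grip is 22 x 22 mm with faces along the gauge's x and y, and runs from z = 45 to 91 mm
- barrel_end (a point): centre of the open end of the gauge's barrel (18 mm thick), 80 mm from the gauge's axis along its -x, 36 mm above its mouth; the rod comes out here
- rod (a joint): how far the gauge's 6 mm rod is out of the barrel, m: 0 at first, up to 0.042. A stem with its ring fully down pushes it to the true reading, 0.009 to 0.033 by the pot's unknown pressure (less if the ring is only part down); friction keeps it there when the gauge is lifted off. A dark band round the rod begins to show at the barrel's end when it is 21 mm out
- rod_tip: button 9 mm across and 4 mm long on the outer end of the rod; origin at its inner face. It moves out along the gauge's -x and must not be touched by the robot
- pot: grey steel pressure pot fixed to the bench, flange 104 mm across, body 82 mm across, hexagonal steel boss on top, 66 mm high without the stem. Origin: centre of its underside; z up
- stem_axis (a point): point on the axis of the upright brass valve stem (12 mm thick), on the top of the pot's boss, 66 mm above the bench. The stem is screwed in to an unknown depth: the top of its sealing ring stands 34 to 46 mm above this point, to be found by feel
- valve_ring (a joint): how far the black sealing ring (14 mm across, 8 mm high, bevelled, at the top of the stem) is pressed down, m: 0 free, 0.006 fully down on a hard stop. A spring pushes it up; it starts to move at about 4 to 8 N and is fully down at about 14 N. The ring must bear on the ceiling of the bell's bore: caught on the funnel's edge, it goes down without the rod coming out
- rack: wooden rack fixed to the bench, 64 x 204 x 15 mm, three steel pegs 12 mm thick and 18 mm high with tapered tops, in a row along its y. Origin: centre of its underside; y towards the left peg. A hung gauge stands with its bell's mouth on the board and a peg inside the bore
- peg_left (a point): foot of the left peg's axis (on the robot's left, +y), on top of the board, where the gauge's origin comes when hung
- peg_middle (a point): foot of the middle peg's axis, on top of the board; the gauge starts here
- peg_right (a point): foot of the right peg's axis (on the robot's right, -y), on top of the board
- grease_tin: bystander: flat round tin, 64 mm across, 31 mm high, beside the pot; origin at the centre of its underside
- flat_anvil: bystander: dark round anvil, 63 mm across, 43 mm high with its stem up, beside the pot; origin at the centre of its underside
- pin_dark: bystander: dark turned pin, 25 mm across, 63 mm high, behind the pot; origin at the centre of its underside
- block_hrb: bystander: round pale steel block, 65 mm across, 15 mm high, right of the rack; origin at the centre of its underside
Mind the look-alikes: they are no part of the job. What is shaped like the gauge but green is not meant.

How it is judged (in metres and radians):
On the way:
1. the gauge is pressed upright onto the stem with the sealing ring down (over 5.4 mm of 6) and the rod pushed out, for half a second (value of joint valve_ring above 0.0054 m and contact force between gauge and pot above 6 N and horizontal distance between gauge and stem_axis below 0.005 m and angle between gauge's own z axis and vertical below 0.12 rad and value of joint rod above 0.007 m), for 0.5 s.
At the end, for the whole second after the job is handed in: the gauge hangs upright (within 0.08 rad) and at rest with its origin within 7 mm of the foot of an outer peg, its rod still out by more than 7 mm: on the left peg if the rod is less than 21 mm out, on the right peg if more (from 19 to 23 mm either is accepted) (value of joint rod above 0.007 m and angle between gauge's own z axis and vertical below 0.08 rad and linear speed of gauge below 0.02 m/s and ((value of joint rod below 0.023 m and distance between gauge and peg_left below 0.007 m) or (value of joint rod above 0.019 m and distance between gauge and peg_right below 0.007 m))); the robot touches nothing.
It fails at once if the pot is pressed with more than 30 N through the gauge (contact force between gauge and pot above 30 N).
It fails at once if the robot touches the end of the rod (over 0.5 N) (contact force between any of the fingers, the arm and rod_tip above 0.5 N).
It fails at once if a bystander is shifted by more than 20 mm (distance of any of grease_tin, flat_anvil, pin_dark, block_hrb from where it was at the start of the episode above 0.02 m).
It also fails if it takes over 54 s, if anything falls off the work surface, if the arm or the gripper's body presses on something with over 40 N, if the wrist force passes 120 N, or if a joint passes its speed limit or range.

## Working session

There is one attempt and no reset: what is moved stays moved. The work goes in short steps, Python scripts to look and compute and a tool call to move; the robot and the scene stay as the last step left them, time stands still between calls to the robot, and variables do not carry over. Pictures are saved under pics/ and viewed, at most 10 in all, crops included, and the job is handed in when it is done.

Besides the shell and the picture viewer there is one more tool, called after "Emit:" as name(argument=value, ...), one argument or row to a line, values as JSON. move_arm: Moves the arm, as the interface text tells. Its arguments: {"type":"object","properties":{"commands":{"type":"array","items":{"type":"array"}}},"required":["commands"]}

```bash
mkdir -p pics
cat > h.py <<'E'
import numpy as np, cv2
from cell import env, read_camera, search_frame, cut_out
def ray(p,uv):
    R,_=cv2.Rodrigues(np.array(p["rvec"],float)); t=np.array(p["tvec"],float).ravel()
    d=R.T@np.array([(uv[0]-p["cx"])/p["fx"],(uv[1]-p["cy"])/p["fy"],1.]); return -R.T@t,d
def onz(p,uv,z):
    c,d=ray(p,uv); return c+d*(z-c[2])/d[2]
def proj(p,X):
    K=np.array([[p["fx"],0,p["cx"]],[0,p["fy"],p["cy"]],[0,0,1.]])
    return cv2.projectPoints(np.array(X,float).reshape(-1,3),np.array(p["rvec"],float),np.array(p["tvec"],float),K,None)[0].reshape(-1,2)
def tri(a,ua,b,ub):
    c,d=ray(a,ua);e,f=ray(b,ub);s=np.linalg.lstsq(np.c_[d,-f],e-c,rcond=None)[0]
    x,y=c+d*s[0],e+f*s[1]; return (x+y)/2,np.linalg.norm(x-y)
def save(p,n): cv2.imwrite("pics/"+n+".png",cv2.cvtColor(p["image"],cv2.COLOR_RGB2BGR))
E
python3 - <<'E'
from h import *
np.set_printoptions(precision=1,suppress=True)
print(env.state())
for n in ("top","side"):
    p=read_camera(n); save(p,n); print(n,p["shot"],ray(p,(320,240)),p["fx"])
    for th in ("gauge","pot","rack","grease_tin","flat_anvil","pin_dark","block_hrb","rod_tip"):
        print(th,[(np.round(r["at"]),round(r["confidence"],2),onz(p,r["at"],0)[:2]) for r in search_frame(th,p)])
E
```

```text
{'t': 0.0, 'joints': array([-1.3,  0.5,  1.6, -0. ,  1.1, -0.1]), 'qvel': array([-0., -0.,  0., -0.,  0.,  0.]), 'tau': array([  0. , -61.3, -25.8,   0.1,   0. ,  -0. ]), 'eef_pos': array([ 232.8, -580. ,  404.1]), 'tcp_rot': array([-3.1, -0. ,  0.4]), 'ft_force': array([ 0.3, -0.2,  0.4]), 'moment': array([-0., -0.,  0.]), 'grip_force': 0.0, 'opening': 0.9995124358871534}
top 1 (array([ 421. ,  173.9, 1126.7]), array([ 0.1, -0. , -1. ])) 541.0571932216388
gauge [(array([346., 146.]), 0.82, array([785.8, 103.8])), (array([278., 324.]), 0.57, array([407.5, 245.1]))]
pot [(array([316., 228.]), 0.78, array([606.5, 168.5]))]
rack [(array([276., 299.]), 0.57, array([457. , 250.4]))]
grease_tin [(array([232., 235.]), 0.58, array([591.4, 343.8]))]
flat_anvil [(array([370., 243.]), 0.68, array([575.2,  53.5]))]
pin_dark [(array([294., 151.]), 0.51, array([774.9, 215.7]))]
block_hrb [(array([392., 336.]), 0.59, array([382.4,  10.5]))]
rod_tip []
side 2 (array([392.3, 920.6, 585. ]), array([ 0.2, -0.8, -0.5])) 505.4044571834251
gauge [(array([222., 230.]), 0.77, array([823.8,  39.8])), (array([393., 295.]), 0.62, array([429.7, 174.7]))]
pot [(array([301., 276.]), 0.7, array([608.9, 160. ]))]
rack [(array([381., 332.]), 0.62, array([436.4, 278.3]))]
grease_tin [(array([291., 326.]), 0.73, array([586.7, 301.6]))]
flat_anvil [(array([330., 247.]), 0.96, array([577.2,  45.7]))]
pin_dark [(array([217., 266.]), 0.55, array([779.9, 171.3]))]
block_hrb [(array([424., 248.]), 0.69, array([383.7,   1.1]))]
rod_tip [(array([298., 273.]), 0.28, array([617.7, 154.5]))]
```

View pics/top.png

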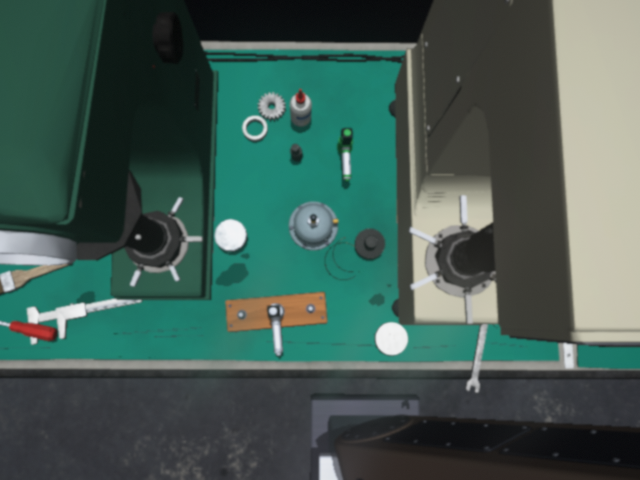

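View pics/side.png

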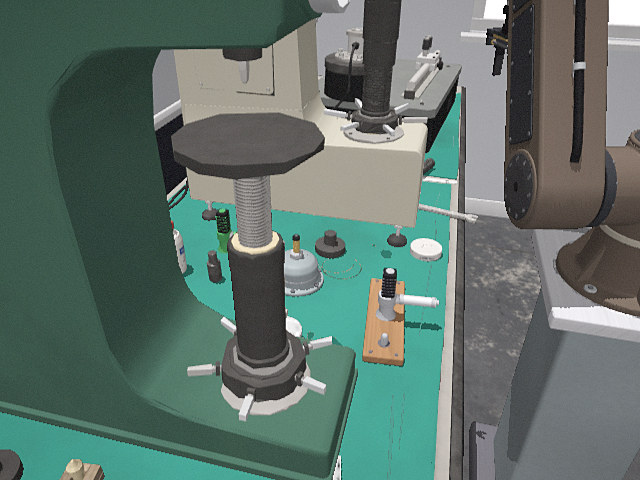

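The gauge could be mistaken for the green look-alike: top (346,150), side (222,228). The real one has the black grip and stands on the rack: top (274,312), side (390,292). The pot is at top (315,225). Next: one close crop, plus measurements of the cream machine, since the arm has to pass it.

Run:
```python
from h import *
np.set_printoptions(precision=1,suppress=True)
t=read_camera("top"); s=read_camera("side")
c=t["image"][270:370,210:350]; c2=s["image"][220:380,240:460]
a=cv2.resize(c,(560,400),interpolation=3); b=cv2.resize(c2,(550,400),interpolation=3)
c3=cv2.resize(t["image"][190:260,280:360],(228,200),interpolation=3)
im=np.zeros((600,560,3),np.uint8)
im=np.zeros((400,790,3),np.uint8); im[:,:390]=cv2.resize(c,(390,400*390//560)).repeat(1,0)[:1].repeat(400,0)*0
a2=cv2.resize(c,(390,279),interpolation=3); im[:279,:390]=a2; b2=cv2.resize(c2,(400,291),interpolation=3); im[:291,390:]=b2
cv2.imwrite("pics/crop.png",cv2.cvtColor(im[:291],cv2.COLOR_RGB2BGR))
for n,ut,us in [("base corner top",(413,323),(427,125)),("gauge grip top",(274,308),(390,269)),("barrel end",(278,353),(438,302)),("pegL top",(241,314),(384,335)),("stem top",(314,218),(296,236))]:
    print(n,*tri(t,ut,s,us))
for th in ("grip","barrel_end","peg_left","peg_middle","peg_right","stem_axis","valve_ring"):
    for n,p in (("t",t),("s",s)):
        print(th,n,[(np.round(r["at"],1),round(r["confidence"],2)) for r in search_frame(th,p)[:3]])
for z in (0,300,500,700): print(z,[onz(t,q,z)[:2] for q in ((413,323),(497,340),(430,0),(475,140),(215,297),(75,240))])
```

```text
base corner top [411.7  16.6 272.3] 1.3187784360090302
gauge grip top [436.2 245.7 107.6] 2.277707757459457
barrel end [351.6 240.6  52.4] 0.27204657215189304
pegL top [427.7 317.2  30.2] 2.5778507106802033
stem top [612.5 172.3  97.3] 3.9821539110099087
grip t [(array([344.1, 146.5]), 0.94), (array([278.9, 321.3]), 0.89)]
grip s [(array([393.1, 300.6]), 0.9), (array([221. , 230.7]), 0.9)]
barrel_end t [(array([277.2, 320.4]), 0.8), (array([342.8, 144.7]), 0.56)]
barrel_end s [(array([222. , 228.3]), 0.62), (array([390.2, 296.7]), 0.57)]
peg_left t [(array([281.8, 315.8]), 0.69)]
peg_left s [(array([380.4, 333.1]), 0.65), (array([393. , 297.8]), 0.58)]
peg_middle t [(array([283.5, 309.6]), 0.57), (array([313.2, 220.3]), 0.48)]
peg_middle s [(array([381.9, 332.9]), 0.63)]
peg_right t [(array([264.8, 311.3]), 0.67)]
peg_right s []
stem_axis t [(array([314.4, 225.7]), 0.89)]
stem_axis s [(array([298.8, 273.1]), 0.66)]
valve_ring t []
valve_ring s [(array([424.1, 247.6]), 0.73), (array([389.8, 300.4]), 0.25)]
0 [array([409.6, -33.5]), array([ 375.7, -206. ]), array([1128.7,  -86.7]), array([ 802.4, -176.3]), array([461.2, 375.6]), array([578.5, 671.5])]
300 [array([412.6,  21.7]), array([ 387.8, -104.9]), array([940.3, -17.3]), array([700.8, -83.1]), array([450.5, 321.9]), array([536.6, 539. ])]
500 [array([414.6,  58.5]), array([395.8, -37.4]), array([814.6,  28.9]), array([633.1, -20.9]), array([443.3, 286.1]), array([508.6, 450.7])]
700 [array([416.7,  95.3]), array([403.8,  30. ]), array([689. ,  75.2]), array([565.4,  41.3]), array([436.2, 250.3]), array([480.6, 362.4])]
```

View pics/crop.png

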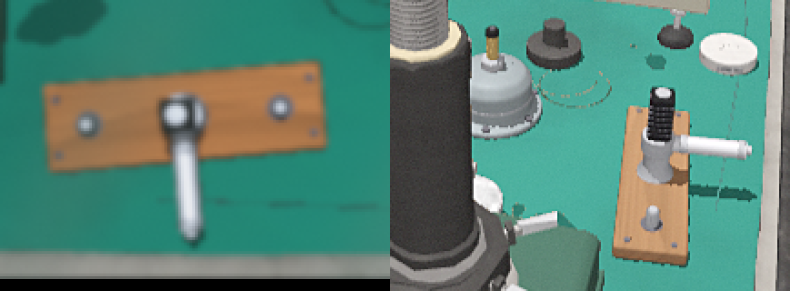

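The close crop shows the black-gripped gauge on the middle peg, between two free pegs, with its barrel towards the robot and the bench edge. Before swinging past the cream press, I'll bound how low its overhanging head can be.

Run:
```python
from h import *
np.set_printoptions(precision=0,suppress=True)
s=read_camera("side"); t=read_camera("top")
for y in (17,-30,-60,-120,-200):
    print(y,[tuple(proj(s,(400,y,z))[0].round()) for z in (272,350,400,450,500,550,600,700)])
    print('  top',[tuple(proj(t,(400,y,z))[0].round()) for z in (272,400,500,600,700)])
w=read_camera("wrist"); save(w,"w0"); print(ray(w,(320,240)),ray(w,(320,0)),ray(w,(320,480)),w['fx'])
print(env.state()['tcp_rot'],env.state()['eef_pos'])
```

```text
17 [(np.float64(433.0), np.float64(126.0)), (np.float64(439.0), np.float64(82.0)), (np.float64(443.0), np.float64(52.0)), (np.float64(448.0), np.float64(19.0)), (np.float64(452.0), np.float64(-15.0)), (np.float64(458.0), np.float64(-52.0)), (np.float64(463.0), np.float64(-92.0)), (np.float64(475.0), np.float64(-181.0))]
  top [(np.float64(413.0), np.float64(331.0)), (np.float64(431.0), np.float64(333.0)), (np.float64(449.0), np.float64(336.0)), (np.float64(476.0), np.float64(340.0)), (np.float64(514.0), np.float64(345.0))]
-30 [(np.float64(435.0), np.float64(117.0)), (np.float64(440.0), np.float64(75.0)), (np.float64(444.0), np.float64(46.0)), (np.float64(449.0), np.float64(15.0)), (np.float64(453.0), np.float64(-18.0)), (np.float64(458.0), np.float64(-54.0)), (np.float64(463.0), np.float64(-91.0)), (np.float64(475.0), np.float64(-175.0))]
  top [(np.float64(443.0), np.float64(331.0)), (np.float64(466.0), np.float64(334.0)), (np.float64(490.0), np.float64(336.0)), (np.float64(524.0), np.float64(340.0)), (np.float64(574.0), np.float64(345.0))]
-60 [(np.float64(435.0), np.float64(112.0
[... 1064 characters left out ...]
(np.float64(444.0), np.float64(55.0)), (np.float64(447.0), np.float64(29.0)), (np.float64(451.0), np.float64(2.0)), (np.float64(455.0), np.float64(-27.0)), (np.float64(459.0), np.float64(-57.0)), (np.float64(464.0), np.float64(-89.0)), (np.float64(473.0), np.float64(-160.0))]
  top [(np.float64(551.0), np.float64(332.0)), (np.float64(593.0), np.float64(334.0)), (np.float64(638.0), np.float64(337.0)), (np.float64(699.0), np.float64(341.0)), (np.float64(790.0), np.float64(346.0))]
(array([ 304., -552.,  384.]), array([-0., -0., -1.])) (array([ 304., -552.,  384.]), array([ 0.,  0., -1.])) (array([ 304., -552.,  384.]), array([-1., -0., -1.])) 333.5699401787641
[ 3. -0.  0.] [ 233. -580.  405.]
```

View pics/w0.png

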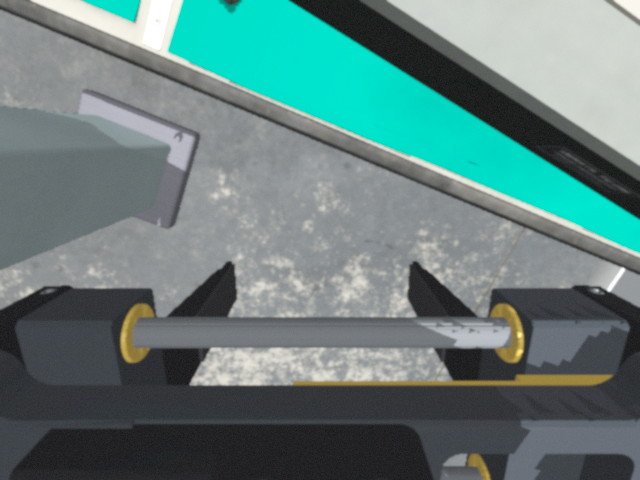

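The wrist view shows only floor and the bench's front edge; no part of the head is lower than about 480 mm. I'll move along the front, staying clear of the cream base, whose front face is at x≈411 and top at z≈272.

Emit:
move_arm(
  commands=[
    [[0, 1, 0.3], 0, 1],
    [[0, 1, 0.3], 0, 1],
    [[0, 1, 0.3], 0, 1],
    [[0, 1, 0.3], 0, 1],
    [[0, 1, 0.3], 0, 1],
    [[0, 1, 0.3], 0, 1],
    [[0, 1, 0.3], 0, 1],
    [[0, 1, 0.3], 0, 1],
  ],
)

```text
t: 2.52
eef_pos: [232.6, -338.5, 477.1]
tcp_rot: [3.141, -0.0, 0.382]
ft_force: [0.4, -1.0, 1.6]
opening: 1.0
grip_force: 0.0
```

Emit:
move_arm(
  commands=[
    [[0, 1, 0], 0, 1],
    [[0.3, 1, 0], 0, 1],
    [[0.5, 1, 0], 0, 1],
  ],
)

```text
t: 2.77
eef_pos: [256.2, -248.4, 477.1]
tcp_rot: [3.14, -0.0, 0.38]
ft_force: [1.3, -1.0, 1.2]
opening: 0.999
grip_force: 0.0
```

Run:
```python
from h import *
s=env.state(); print(s['joints'],s['eef_pos'],s['tcp_rot'])
s=read_camera("side"); t=read_camera("top"); w=read_camera("wrist")
im=np.zeros((480,780,3),np.uint8); im[:,:400]=cv2.resize(t["image"][160:480,260:527],(400,480)); im[:,400:]=w["image"][:,130:510]; cv2.imwrite("pics/m.png",im[:,:,::-1])
```

```text
[-9.55764983e-01  6.33972670e-03  2.03459563e+00 -1.79040939e-04
  1.09954569e+00  2.34821038e-01] [ 256.15894916 -248.41626228  477.11117187] [ 3.14047443e+00 -1.03398567e-04  3.80291560e-01]
```

View pics/m.png

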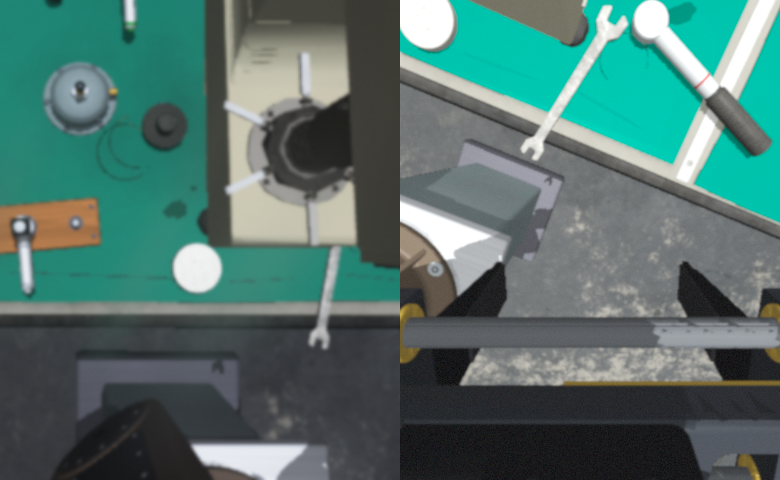

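The arm reaches inside r=400 at this height, with joint limits still far off, so I can round the press in front of it at r≈350.

Emit:
move_arm(
  commands=[
    [[0.5, 0.9, 0], -0.25, 1],
    [[0.5, 0.9, 0], -0.25, 1],
    [[0.5, 0.9, 0], -0.25, 1],
    [[0.5, 0.9, 0], -0.25, 1],
    [[0.4, 1, 0], -0.25, 1],
    [[0.1, 1, 0], -0.25, 1],
    [[0, 1, 0], -0.25, 1],
    [[0, 1, 0], -0.25, 1],
    [[0, 1, 0], -0.25, 1],
    [[0, 1, 0], -0.25, 1],
  ],
)

```text
t: 3.75
eef_pos: [332.1, 38.7, 476.9]
tcp_rot: [3.141, -0.0, 0.18]
ft_force: [0.7, -0.2, 0.1]
opening: 0.998
grip_force: 0.0
```

Emit:
move_arm(
  commands=[
    [[0, 1, -0.3], -0.2, 1],
    [[0, 1, -0.3], -0.2, 1],
    [[0, 1, -0.3], -0.2, 1],
    [[0.1, 1, -0.3], -0.2, 1],
    [[0.2, 1, -0.3], -0.2, 1],
    [[0.2, 1, -0.3], -0.2, 1],
    [[0.2, 0.9, -0.3], -0.2, 1],
    [[0, 0, -0.2], 0, 1],
    [[0, 0, 0], 0, 1],
    [[0, 0, 0], 0, 1],
  ],
)

```text
t: 4.58
eef_pos: [353.3, 244.4, 407.4]
tcp_rot: [3.141, 0.001, 0.07]
ft_force: [-0.4, 0.5, 0.1]
opening: 1.0
grip_force: 0.0
```

Run:
```python
from h import *
np.set_printoptions(precision=1,suppress=True)
s=env.state(); print(s['joints'],s['eef_pos'],s['tcp_rot'],s['ft_force'])
w=read_camera("wrist"); t=read_camera("top"); save(w,"w1")
print(ray(w,(320,240)))
for th in ("gauge","rack","grip","barrel_end","pot"):
    print(th,[(np.round(r["at"]),round(r["confidence"],2),onz(w,r["at"],50)[:2]) for r in search_frame(th,w)])
print(proj(w,[(436,246,106),(436,246,50),(352,241,50),(428,317,33),(610,170,110)]))
```

```text
[ 0.5  0.2  2.  -0.   0.9  2. ] [353.3 244.4 407.4] [3.1 0.  0.1] [-0.4  0.5  0.1]
(array([429.7, 249.3, 386.5]), array([-0.3, -0. , -1. ]))
gauge [(array([323., 154.]), 0.59, array([413.8, 247. ]))]
rack [(array([319., 117.]), 0.59, array([447.9, 252.9]))]
grip [(array([327., 156.]), 0.89, array([412. , 242.8]))]
barrel_end [(array([326., 153.]), 0.77, array([415.3, 243.7])), (array([528., 193.]), 0.41, array([390.5,  36.1]))]
pot [(array([410.,   3.]), 0.65, array([548.2, 180.1])), (array([308., 129.]), 0.41, array([436.7, 263.2]))]
[[ 326.   129.4]
 [ 325.2  130.7]
 [ 324.1  215.7]
 [ 254.8  134.1]
 [ 461.4 -138.9]]
```

View pics/w1.png

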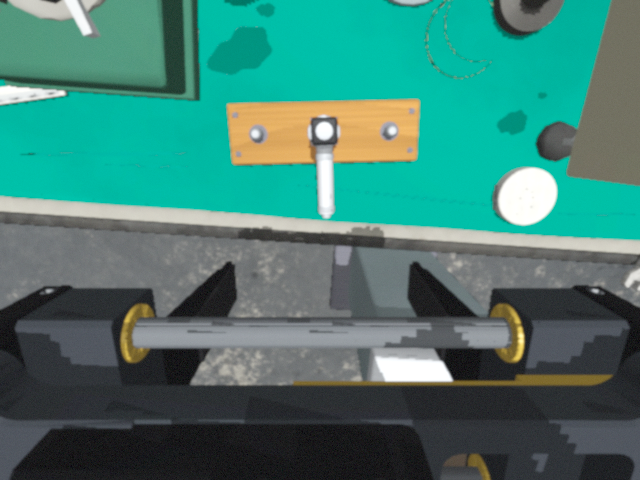

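The wrist view shows the rack with the grip's top at (323,130), the left peg (258,133), the right peg (390,131) and the barrel end (326,214). block_hrb is at (526,196).

Run:
```python
from h import *
np.set_printoptions(precision=1,suppress=True)
w=read_camera("wrist"); t=read_camera("top"); s=read_camera("side")
g=cv2.cvtColor(w["image"],cv2.COLOR_RGB2HSV)
m=((g[...,0]>8)&(g[...,0]<22)&(g[...,1]>90)).astype(np.uint8); m[230:]=0
n,l,st,_=cv2.connectedComponentsWithStats(m); k=1+np.argmax(st[1:,4])
c=max(cv2.findContours((l==k).astype(np.uint8),0,1)[0],key=cv2.contourArea)
q=np.array([onz(w,p[0],15)[:2] for p in c],np.float32); r=cv2.minAreaRect(q); print("rack",r)
P={}
for nm,uv,z in [("pegL",(258,133),33),("pegR",(390,131),33),("grip",(323,130),106),("bend top",(326,213),60)]:
    P[nm]=onz(w,uv,z); print(nm,P[nm])
# black grip centroid
sub=w["image"][110:150,305:345].astype(int).max(2)<70
ys,xs=np.nonzero(sub); print("black bbox",xs.min()+305,xs.max()+305,ys.min()+110,ys.max()+110)
v=P["bend top"]-P["grip"]; print("yaw",np.arctan2(-v[1],-v[0]))
# same in top camera
for nm,uv,z in [("pegL",(241,314.5),33),("pegR",(310.5,308.5),33),("grip",(274,310),106)]: print("top",nm,onz(t,uv,z))
```

```text
rack ((434.653076171875, 247.74130249023438), (62.56756591796875, 200.76206970214844), 5.309891223907471)
pegL [429.7 314.5  33. ]
pegR [441.  180.6  33. ]
grip [435.6 248.8 106. ]
bend top [357.3 240.   60. ]
black bbox 313 335 141 144
yaw 0.11147473982371162
top pegL [425.4 316.8  33. ]
top pegR [437.9 177.9  33. ]
top grip [433.7 245.9 106. ]
```

Emit:
move_arm(
  commands=[
    [[0.68, 0.03, -0.5], 0.1, 1],
    [[0.68, 0.03, -0.5], 0.1, 1],
    [[0.68, 0.03, -0.5], 0.1, 1],
    [[0.68, 0, -0.5], 0.1, 1],
    [[0, 0, -0.6], 0, 1],
    [[0, 0, -0.6], 0, 1],
    [[0, 0, -0.6], 0, 1],
    [[0, 0, -0.6], 0, 1],
    [[0, 0, -0.7], 0, 1],
    [[0, 0, 0], 0, 1],
    [[0, 0, 0], 0, 1],
  ],
)

```text
t: 6.0
eef_pos: [434.5, 247.7, 254.4]
tcp_rot: [3.141, 0.002, 0.102]
ft_force: [-0.8, -0.7, 0.1]
opening: 1.0
grip_force: 0.0
```

Run:
```python
from h import *
np.set_printoptions(precision=2,suppress=True)
s=env.state(); print(s['eef_pos'],s['tcp_rot'],s['ft_force'])
w=read_camera("wrist"); save(w,"w2")
```

```text
[434.54 247.73 254.42] [3.14 0.   0.1 ] [-0.85 -0.69  0.09]
```

View pics/w2.png

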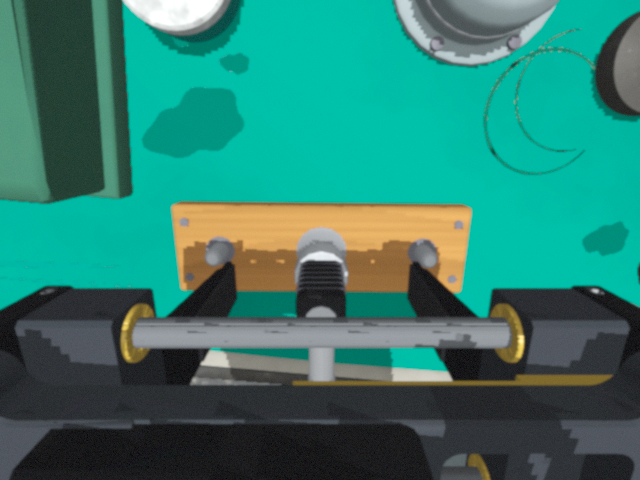

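The grip is centred between the fingers at column 321. Closing.

Emit:
move_arm(
  commands=[
    [[0, 0, 0], 0, 0],
    [[0, 0, 0], 0, -0.4],
    [[0, 0, 0], 0, -1],
    [[0, 0, 0], 0, -1],
    [[0, 0, 0], 0, -1],
    [[0, 0, 0], 0, -1],
    [[0, 0, 0], 0, -1],
    [[0, 0, 0], 0, -1],
  ],
)

```text
t: 6.72
eef_pos: [434.5, 247.7, 254.8]
tcp_rot: [3.142, -0.0, 0.102]
ft_force: [0.1, 0.7, 0.4]
opening: 0.5
grip_force: 0.0
```

Run:
```python
from h import *
np.set_printoptions(precision=2,suppress=True)
s=env.state(); print(s['eef_pos'],s['tcp_rot'],s['ft_force'],s['opening'],s['grip_force'])
t=read_camera("top");sd=read_camera("side");w=read_camera("wrist")
for n,p in(("t",t),("s",sd),("w",w)):
    for th in("stem_axis","valve_ring","pot"):
        for r in cut_out(th,p)[:2]:
            ys,xs=np.nonzero(r["region"]); print(n,th,r["at"],r["confidence"],xs.min(),xs.max(),ys.min(),ys.max())
im=np.zeros((480,780,3),np.uint8)
im[:360,:390]=cv2.resize(t["image"][185:257,276:354],(390,360),interpolation=3)
im[:360,390:]=cv2.resize(sd["image"][225:297,262:340],(390,360),interpolation=3)
cv2.imwrite("pics/pot.png",im[:360,:,::-1])
```

```text
[434.47 247.72 254.8 ] [ 3.14 -0.    0.1 ] [0.09 0.66 0.4 ] 0.49995576698199506 0.0
t stem_axis [315.3, 225.6] 0.92 289 338 201 249
t stem_axis [370.6, 244.5] 0.19 355 385 228 258
t pot [313.1, 227.2] 0.66 288 338 201 249
t pot [313.8, 218.8] 0.31 311 316 215 220
s stem_axis [297.3, 272.1] 0.97 284 323 234 295
s valve_ring [297.4, 240.4] 0.49 292 299 234 240
s pot [300.3, 270.7] 0.89 283 323 234 295
w stem_axis [467.0, 27.4] 0.79 393 558 0 66
w stem_axis [191.6, 14.2] 0.32 123 240 0 43
w valve_ring [322.7, 281.6] 0.46 295 347 228 380
w pot [472.0, 26.9] 0.56 392 558 0 66
```

View pics/pot.png

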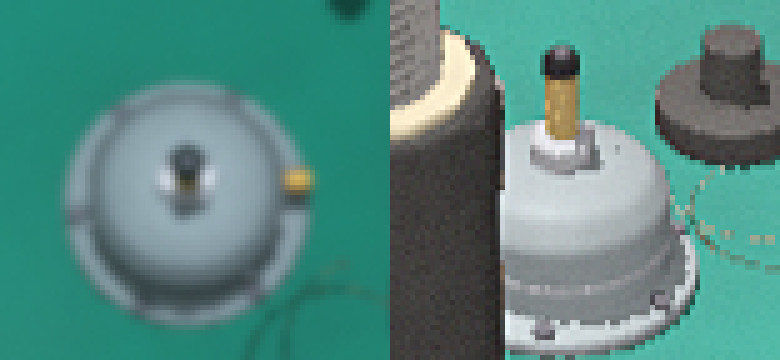

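The pot crop shows the ring at about (313.4,216.5) in top and (296.4,237.6) in side. The fingers have stopped at half opening, so I'll keep commanding shut.

Emit:
move_arm(
  commands=[
    [[0, 0, 0], 0, -1],
    [[0, 0, 0], 0, -1],
    [[0, 0, 0], 0, -1],
    [[0, 0, 0], 0, -1],
    [[0, 0, 0], 0, -1],
    [[0, 0, 0], 0, -1],
  ],
)

```text
t: 7.82
eef_pos: [434.4, 247.7, 254.7]
tcp_rot: [3.141, 0.0, 0.102]
ft_force: [-0.4, 0.6, -2.1]
opening: 0.228
grip_force: 30.0
```

Run:
```python
from h import *
np.set_printoptions(precision=1,suppress=True)
t=read_camera("top");sd=read_camera("side")
print(tri(t,(313.4,216.5),sd,(296.4,237.6)))
for z in (98,104): print(onz(t,(313.4,216.5),z),onz(sd,(296.4,237.6),z))
print("flange c",onz(t,(313.5,225),6))
print(proj(t,[(435,247.5,106),(430,315,33),(441,180.6,33)]))
```

```text
(array([613.7, 173.1,  94.6]), np.float64(0.3571617004656096))
[613.3 173.2  98. ] [612.  178.3  98. ]
[612.2 173.2 104. ] [609.3 187.4 104. ]
flange c [612.3 172.8   6. ]
[[273.1 309.3]
 [241.9 312.2]
 [309.2 306.9]]
```

Emit:
move_arm(
  commands=[
    [[0, 0, 0.2], 0, -1],
    [[0, 0, 0.3], 0, -1],
    [[0, 0, 0.4], 0, -1],
    [[0, 0, 0.5], 0, -1],
    [[0, 0, 0.6], 0, -1],
    [[0, 0, 0.6], 0, -1],
    [[0, 0, 0.6], 0, -1],
    [[0, 0, 0.6], 0, -1],
    [[0.3, -0.3, 0.6], 0, -1],
    [[0.5, -0.5, 0.4], 0, -1],
    [[0.5, -0.5, 0.2], 0, -1],
    [[0.5, -0.5, 0], 0, -1],
    [[0.5, -0.4, 0], 0, -1],
    [[0.3, -0.2, 0], 0, -1],
    [[0.2, -0.1, 0], 0, -1],
    [[0, 0, 0], 0, -1],
    [[0, 0, 0], 0, -1],
    [[0, 0, 0], 0, -1],
  ],
)

```text
t: 9.42
eef_pos: [517.9, 173.3, 404.7]
tcp_rot: [3.142, 0.001, 0.102]
ft_force: [-0.5, 0.1, -3.0]
opening: 0.229
grip_force: 30.0
```

Run:
```python
from h import *
np.set_printoptions(precision=1,suppress=True)
s=env.state(); print(s['eef_pos'],s['tcp_rot'],s['ft_force'],s['opening'],s['joints'])
w=read_camera("wrist"); save(w,"w3")
print(proj(w,[(614,173,104),(614,173,66)]))
for r in cut_out("pot",w)[:1]+cut_out("valve_ring",w)[:2]:
    ys,xs=np.nonzero(r["region"]); print(r["at"],r["confidence"],xs.min(),xs.max(),ys.min(),ys.max())
```

```text
[517.9 173.3 404.7] [3.1 0.  0.1] [-0.5  0.1 -3. ] 0.22899938082119012 [0.2 0.4 1.8 0.  1.  1.7]
[[333.9 112.5]
 [332.4 115.5]]
[331.2, 115.9] 0.77 282 382 67 167
[332.5, 114.2] 0.82 325 341 104 121
```

View pics/w3.png

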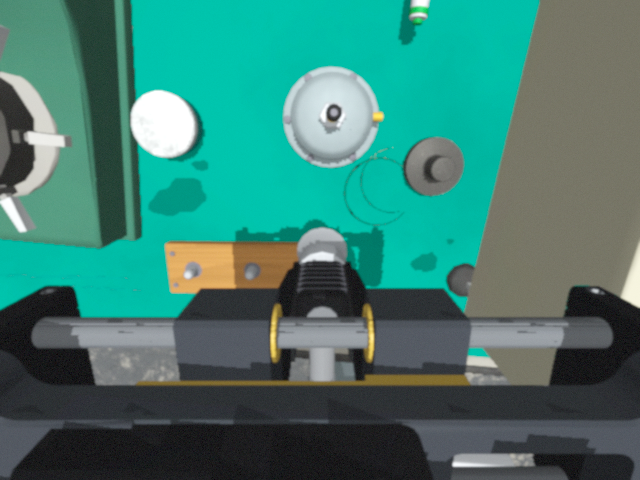

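The stem's ring is visible at about (333,113), inside the flange circle centred near (332,117). The gauge's round head is visible at (322,245).

Run:
```python
from h import *
np.set_printoptions(precision=1,suppress=True)
w=read_camera("wrist"); im=w["image"]; g=im.max(2).astype(int)
sub=g[100:130,318:352]; print(sub[::1,:].shape)
m=(sub<75).astype(np.uint8); n,l,st,c=cv2.connectedComponentsWithStats(m)
for i in range(1,n):
    if st[i,4]>15: print("dark",st[i],c[i]+[318,100])
for z in (100,104,112): print(z,onz(w,(334,112),z))
r=cut_out("pot",w)[0]["region"].astype(np.uint8)
cn=max(cv2.findContours(r,0,1)[0],key=cv2.contourArea); (u,v),rad=cv2.minEnclosingCircle(cn); print((u,v),rad,[onz(w,(u,v),z) for z in (0,10)])
sat=cv2.cvtColor(im,cv2.COLOR_RGB2HSV)[...,1]
print("head top col322:",[(k,sat[k,322],g[k,322]) for k in range(218,262,2)])
print("rows 245:",[(k,sat[245,k]) for k in range(288,358,3)])
p=env.state()['eef_pos']
for dx in (-2,0,2):
    a=p+np.array([dx,0.,0]); print(dx,proj(w,[a+[18,2,-239.7],a+[15.5,1.5,-195],a+[15.5,1.5,-215]]))
```

```text
(30, 34)
dark [10  6 12 15 57] [332.9 114.2]
100 [614.9 172.8 100. ]
104 [614.6 172.9 104. ]
112 [614.1 173.1 112. ]
(331.53533935546875, 116.97334289550781) 50.552276611328125 [array([616.9, 172.1,   0. ]), array([616.3, 172.4,  10. ])]
head top col322: [(218, np.uint8(255), np.int64(197)), (220, np.uint8(255), np.int64(189)), (222, np.uint8(255), np.int64(154)), (224, np.uint8(255), np.int64(125)), (226, np.uint8(161), np.int64(133)), (228, np.uint8(18), np.int64(184)), (230, np.uint8(10), np.int64(198)), (232, np.uint8(12), np.int64(193)), (234, np.uint8(9), np.int64(189)), (236, np.uint8(12), np.int64(188)), (238, np.uint8(11), np.int64(184)), (240, np.uint8(12), np.int64(170)), (242, np.uint8(13), np.int64(139)), (244, np.uint8(13), np.int64(142)), (246, np.uint8(10), np.int64(146)), (248, np.uint8(10), np.int64(147)), (250, np.uint8(14), np.int64(162)), (252, np.uint8(9), np.int64(231)), (254, np.uint8(8), np.int64(248)), (256, np.uint8(10), np.int64(245)), (258, np.uint8(8), np.int64(242)), (260, np.uint8(11), np.int64(193))]
rows 245: [(288, np.uint8(147)), (291, np.uint8(154)), (294, np.uint8(151)), (297, np.uint8(53)), (300, np.uint8(12)), (303, np.uint8(13)), (306, np.uint8(12)), (309, np.uint8(13)), (312, np.uint8(13)), (315, np.uint8(15)), (318, np.uint8(14)), (321, np.uint8(14)), (324, np.uint8(11)), (327, np.uint8(12)), (330, np.uint8(13)), (333, np.uint8(13)), (336, np.uint8(14)), (339, np.uint8(11)), (342, np.uint8(9)), (345, np.uint8(29)), (348, np.uint8(255)), (351, np.uint8(255)), (354, np.uint8(255)), (357, np.uint8(255))]
-2 [[320.7 229.6]
 [320.9 255.5]
 [320.9 244.4]]
0 [[321.  226.8]
 [321.2 252.1]
 [321.3 241.3]]
2 [[321.3 224. ]
 [321.6 248.7]
 [321.6 238.1]]
```

Emit:
move_arm(
  commands=[
    [[0.3, 0, -0.3], 0, -1],
    [[0.4, 0, -0.4], 0, -1],
    [[0.2, 0, -0.3], 0, -1],
    [[0, 0, 0], 0, -1],
    [[0, 0, 0], 0, -1],
    [[0, 0, 0], 0, -1],
  ],
)

```text
t: 10.17
eef_pos: [545.4, 172.7, 374.7]
tcp_rot: [3.141, 0.001, 0.102]
ft_force: [-0.5, -0.1, -2.7]
opening: 0.229
grip_force: 30.0
```

Run:
```python
from h import *
np.set_printoptions(precision=1,suppress=True)
w=read_camera("wrist"); im=w["image"]; p=env.state()['eef_pos']; print(p)
uv=proj(w,[(615,173,104)])[0]; print(uv)
a,b=int(uv[0])-25,int(uv[1])-25
e=im[b:b+50,a:a+50]
cv2.imwrite("pics/stem.png",cv2.resize(e,(600,600),interpolation=cv2.INTER_NEAREST)[:,:,::-1]); print(a,b)
for t in (40,60,80):
    n,l,st,c=cv2.connectedComponentsWithStats((e.max(2)<t).astype(np.uint8))
    for i in range(1,n):
        if st[i,4]>15: print(t,st[i],c[i]+[a,b],onz(w,c[i]+[a,b],106))
r=cut_out("pot",w)[0]["region"].astype(np.uint8)
cn=max(cv2.findContours(r,0,1)[0],key=cv2.contourArea); (u,v),rad=cv2.minEnclosingCircle(cn); print((u,v),rad,onz(w,(u,v),5))
for r in cut_out("valve_ring",w)[:1]:
    ys,xs=np.nonzero(r["region"]); print(r["at"],xs.min(),xs.max(),ys.min(),ys.max())
```

```text
[545.3 172.8 375.1]
[330.4 147.9]
305 122
80 [ 18  19  15  16 100] [329.6 148.6] [614.5 173.6 106. ]
(328.75836181640625, 143.27120971679688) 53.45132827758789 [616.7 172.3   5. ]
[328.8, 151.7] 321 338 140 156
```

View pics/stem.png

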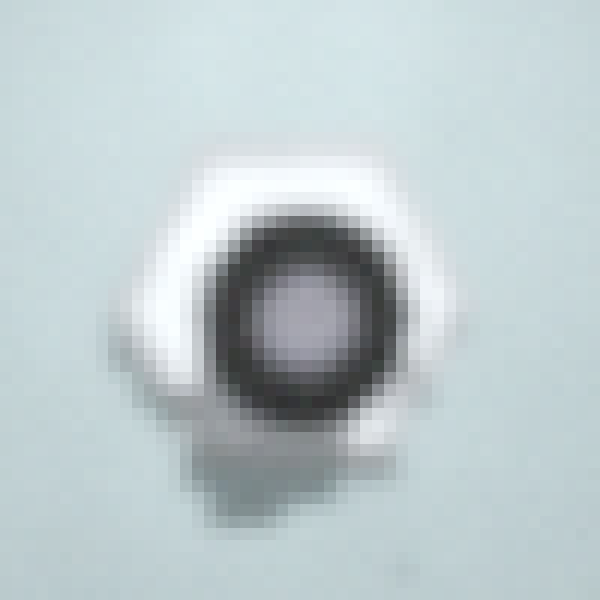

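Emit:
move_arm(
  commands=[
    [[0.3, 0.02, 0], 0, -1],
    [[0.6, 0, 0], 0, -1],
    [[0.6, 0, 0], 0, -1],
    [[0.5, 0, 0], 0, -1],
    [[0.3, 0, 0], 0, -1],
    [[0, 0, -0.3], 0, -1],
    [[0, 0, -0.3], 0, -1],
    [[0, 0, -0.2], 0, -1],
    [[0, 0, 0], 0, -1],
    [[0, 0, 0], 0, -1],
    [[0, 0, 0], 0, -1],
  ],
)

```text
t: 11.23
eef_pos: [614.3, 173.4, 351.0]
tcp_rot: [3.141, -0.0, 0.102]
ft_force: [-0.0, 0.0, -1.8]
opening: 0.227
grip_force: 30.0
```

Emit:
move_arm(
  commands=[
    [[0.01, 0, -0.08], 0, -1],
    [[0, 0, -0.08], 0, -1],
    [[0, 0, -0.08], 0, -1],
    [[0, 0, -0.08], 0, -1],
    [[0, 0, -0.08], 0, -1],
    [[0, 0, -0.08], 0, -1],
    [[0, 0, 0], 0, -1],
  ],
)

```text
t: 11.82
eef_pos: [614.7, 173.3, 335.7]
tcp_rot: [3.141, 0.001, 0.102]
ft_force: [-0.7, 0.5, -3.8]
opening: 0.227
grip_force: 30.0
```

Emit:
move_arm(
  commands=[
    [[0, 0, -0.06], 0, -1],
    [[0, 0, -0.06], 0, -1],
    [[0, 0, -0.06], 0, -1],
    [[0, 0, 0], 0, -1],
    [[0, 0, 0], 0, -1],
  ],
)

```text
t: 12.23
eef_pos: [614.8, 173.3, 330.9]
tcp_rot: [3.141, 0.0, 0.102]
ft_force: [0.2, -0.1, -2.4]
opening: 0.23
grip_force: 30.0
```

Emit:
move_arm(
  commands=[
    [[0, 0, -0.06], 0, -1],
    [[0, 0, -0.06], 0, -1],
    [[0, 0, 0], 0, -1],
    [[0, 0, 0], 0, -1],
  ],
)

```text
t: 12.57
eef_pos: [614.8, 173.3, 327.2]
tcp_rot: [3.141, 0.0, 0.102]
ft_force: [0.1, -0.3, -2.9]
opening: 0.233
grip_force: 30.0
```

Emit:
move_arm(
  commands=[
    [[0, 0, -0.06], 0, -1],
    [[0, 0, -0.06], 0, -1],
    [[0, 0, 0], 0, -1],
    [[0, 0, 0], 0, -1],
  ],
)

```text
t: 12.9
eef_pos: [614.8, 173.3, 323.6]
tcp_rot: [3.141, 0.0, 0.102]
ft_force: [0.4, -0.6, -2.7]
opening: 0.232
grip_force: 30.0
```

Mouth at ≈84 mm, no contact yet, which is plausible for a low-set stem. Continuing.

Emit:
move_arm(
  commands=[
    [[0, 0, -0.06], 0, -1],
    [[0, 0, -0.05], 0, -1],
    [[0, 0, 0], 0, -1],
    [[0, 0, 0], 0, -1],
  ],
)

```text
t: 13.23
eef_pos: [614.8, 173.3, 320.3]
tcp_rot: [3.141, 0.0, 0.102]
ft_force: [0.7, 0.6, -1.6]
opening: 0.23
grip_force: 30.0
```

Emit:
move_arm(
  commands=[
    [[0, 0, -0.05], 0, -1],
    [[0, 0, -0.05], 0, -1],
    [[0, 0, 0], 0, -1],
    [[0, 0, 0], 0, -1],
  ],
)

```text
t: 13.57
eef_pos: [614.8, 173.3, 317.4]
tcp_rot: [3.141, 0.0, 0.102]
ft_force: [0.4, -0.3, -2.6]
opening: 0.231
grip_force: 30.0
```

Emit:
move_arm(
  commands=[
    [[0, 0, -0.05], 0, -1],
    [[0, 0, -0.05], 0, -1],
    [[0, 0, 0], 0, -1],
    [[0, 0, 0], 0, -1],
  ],
)

```text
t: 13.9
eef_pos: [614.8, 173.3, 314.9]
tcp_rot: [3.142, -0.001, 0.102]
ft_force: [-0.9, -0.1, 4.1]
opening: 0.231
grip_force: 30.0
```

Emit:
move_arm(
  commands=[
    [[0, 0, -0.05], 0, -1],
    [[0, 0, -0.05], 0, -1],
    [[0, 0, 0], 0, -1],
    [[0, 0, 0], 0, -1],
  ],
)

```text
t: 14.23
eef_pos: [614.8, 173.3, 312.2]
tcp_rot: [3.142, -0.001, 0.102]
ft_force: [-2.0, -0.3, 7.0]
opening: 0.23
grip_force: 30.0
```

Emit:
move_arm(
  commands=[
    [[0, 0, -0.04], 0, -1],
    [[0, 0, -0.04], 0, -1],
    [[0, 0, 0], 0, -1],
    [[0, 0, 0], 0, -1],
  ],
)

```text
t: 14.57
eef_pos: [614.8, 173.3, 310.5]
tcp_rot: [3.142, -0.002, 0.102]
ft_force: [-3.2, -0.6, 12.9]
opening: 0.232
grip_force: 30.0
```

Emit:
move_arm(
  commands=[
    [[0, 0, -0.03], 0, -1],
    [[0, 0, 0], 0, -1],
    [[0, 0, 0], 0, -1],
  ],
)

```text
t: 14.82
eef_pos: [614.8, 173.4, 310.4]
tcp_rot: [-3.142, -0.002, 0.102]
ft_force: [-6.4, -1.0, 19.3]
opening: 0.232
grip_force: 30.0
```

Hard stop reached at about 22 N net. Holding.

Emit:
move_arm(
  commands=[
    [[0, 0, 0], 0, -1],
    [[0, 0, 0], 0, -1],
    [[0, 0, 0], 0, -1],
    [[0, 0, 0], 0, -1],
    [[0, 0, 0], 0, -1],
    [[0, 0, 0], 0, -1],
    [[0, 0, 0], 0, -1],
    [[0, 0, 0], 0, -1],
    [[0, 0, 0], 0, -1],
    [[0, 0, 0], 0, -1],
    [[0, 0, 0], 0, -1],
    [[0, 0, 0], 0, -1],
    [[0, 0, 0], 0, -1],
  ],
)

```text
t: 15.9
eef_pos: [614.8, 173.3, 310.4]
tcp_rot: [-3.142, -0.002, 0.102]
ft_force: [-5.7, -1.6, 19.1]
opening: 0.234
grip_force: 30.0
```

Emit:
move_arm(
  commands=[
    [[0, 0, 0.1], 0, -1],
    [[0, 0, 0.15], 0, -1],
    [[0, 0, 0.2], 0, -1],
    [[0, 0, 0.3], 0, -1],
    [[0, 0, 0.4], 0, -1],
    [[0, 0, 0.5], 0, -1],
    [[0, 0, 0.5], 0, -1],
    [[-0.3, 0, 0.4], 0, -1],
    [[-0.5, 0, 0.2], 0, -1],
    [[-0.6, 0, 0], 0, -1],
    [[-0.6, 0, 0], 0, -1],
    [[-0.6, 0, 0], 0, -1],
    [[-0.5, 0, 0], 0, -1],
    [[-0.3, 0, 0], 0, -1],
    [[0, 0, 0], 0, -1],
    [[0, 0, 0], 0, -1],
  ],
)

```text
t: 17.23
eef_pos: [512.8, 173.4, 391.3]
tcp_rot: [-3.142, -0.001, 0.102]
ft_force: [0.4, 0.7, -2.6]
opening: 0.23
grip_force: 30.0
```

Run:
```python
from h import *
np.set_printoptions(precision=1,suppress=True)
p=env.state()['eef_pos']; print(p, env.state()['tcp_rot'])
yaw=env.state()['tcp_rot'][2]; u=np.array([-np.cos(yaw),-np.sin(yaw),0]); b=p+[0,0,-239.7+36]+80*u
print(b)
for n in ("side","top"):
    c=read_camera(n)
    for th in ("rod_tip","rod","barrel_end"):
        for r in cut_out(th,c)[:2]:
            ys,xs=np.nonzero(r["region"]); print(n,th,r["at"],round(r["confidence"],2),xs.min(),xs.max(),ys.min(),ys.max())
    print(n,[tuple(proj(c,b+u*k)[0].round(1)) for k in (-20,0,9,21,33)])
    q=[proj(c,b+u*k)[0] for k in range(-10,46,2)]
    print([tuple(int(v) for v in c["image"][int(round(y)),int(round(x))]) for x,y in q])
    save(c,"r_"+n)
```

```text
[512.8 173.4 391.3] [-3.1 -0.   0.1]
[433.2 165.2 187.6]
side rod_tip [299.6, 273.5] 0.43 284 323 234 295
side rod [412.6, 200.8] 0.59 404 418 202 205
side barrel_end [360.8, 199.4] 0.72 342 419 194 222
side barrel_end [224.1, 226.0] 0.59 215 234 207 252
side [(np.float64(389.2), np.float64(201.8)), (np.float64(401.3), np.float64(202.7)), (np.float64(406.8), np.float64(203.1)), (np.float64(414.1), np.float64(203.7)), (np.float64(421.4), np.float64(204.2))]
[(194, 192, 196), (173, 171, 176), (169, 168, 172), (172, 172, 177), (183, 182, 184), (165, 166, 170), (8, 3, 7), (69, 68, 71), (183, 184, 189), (168, 169, 174), (166, 165, 172), (164, 165, 169), (163, 165, 170), (166, 166, 170), (162, 162, 167), (163, 161, 165), (203, 204, 209), (220, 218, 224), (185, 185, 191), (214, 214, 217), (191, 178, 179), (191, 195, 190), (159, 189, 179), (158, 186, 179), (76, 173, 157), (224, 218, 213), (159, 188, 180), (75, 175, 159)]
top rod [308.9, 203.4] 0.64 299 319 201 207
top [(np.float64(316.4), np.float64(298.2)), (np.float64(317.5), np.float64(309.9)), (np.float64(318.0), np.float64(315.1)), (np.float64(318.7), np.float64(322.1)), (np.float64(319.4), np.float64(329.2))]
[(47, 46, 46), (57, 52, 50), (69, 61, 56), (78, 69, 60), (78, 69, 61), (78, 68, 60), (78, 68, 60), (79, 69, 61), (78, 68, 60), (79, 69, 61), (79, 69, 62), (78, 68, 60), (79, 69, 61), (78, 69, 61), (79, 68, 61), (78, 69, 61), (78, 68, 61), (78, 68, 60), (79, 69, 62), (79, 69, 62), (78, 69, 60), (78, 68, 61), (77, 68, 60), (79, 69, 61), (79, 69, 62), (78, 68, 61), (79, 69, 61), (78, 69, 61)]
```

Emit:
move_arm(
  commands=[
    [[-0.3, 0.3, 0], 0, -1],
    [[-0.5, 0.5, 0], 0, -1],
    [[-0.6, 0.6, 0], 0, -1],
    [[-0.6, 0.6, 0], 0, -1],
    [[-0.4, 0.4, 0], 0, -1],
    [[-0.2, 0.1, 0], 0, -1],
    [[0, 0, 0], 0, -1],
    [[0, 0, 0], 0, -1],
    [[0, 0, 0], 0, -1],
  ],
)

```text
t: 18.38
eef_pos: [435.3, 247.9, 390.7]
tcp_rot: [3.141, -0.0, 0.101]
ft_force: [-0.1, 0.3, -1.9]
opening: 0.231
grip_force: 30.0
```

Run:
```python
from h import *
np.set_printoptions(precision=1,suppress=True,linewidth=200)
p=env.state()['eef_pos']; print(p)
yaw=env.state()['tcp_rot'][2]; u=np.array([-np.cos(yaw),-np.sin(yaw),0]); b=p+[0,0,-239.7+36]+80*u
im=0
for i in range(3): c=read_camera("side"); im=im+c["image"].astype(float)/3
q=proj(c,[b+u*k for k in (0,21,25)]); print(q)
r0=int(q[0][1])
for r in range(r0-9,r0+11): print(r,im[r,int(q[0][0])-10:int(q[0][0])+26].mean(1).round().astype(int))
print("col0",int(q[0][0])-10)
for r in cut_out("rod",c)[:1]+cut_out("barrel_end",c)[:1]:
    ys,xs=np.nonzero(r["region"]); print(r["at"],r["confidence"],xs.min(),xs.max(),ys.min(),ys.max())
```

```text
[435.3 247.9 390.7]
[[447.5 231.9]
 [461.8 233.1]
 [464.5 233.3]]
222 [137 139 141 137 138 136 140 138 139 137 138 134 163 196 198 197 199 200 204 216  92  85  93  89  85  89  71  35 117 110 107 101 124 128 124 125]
223 [138 140 138 139 138 138 139 139 139 139 136 134 163 199 199 200 202 201 203 216  93  93  99  92  85  84  86  36 118 107 108 106 104 106 104 108]
224 [139 139 137 139 137 139 137 138 139 137 138 134 162 195 196 199 203 201 203 215  93  98 101  97  92  85  85  41 120 111 108 111 111 111 111 107]
225 [138 138 136 138 140 139 140 140 140 139 138 135 162 193 194 200 203 204 205 219  85  95 104  98  87  86  85  43 119 110 105 109 111 110 105 106]
226 [139 131 131 130 127 124 130 128 125 122 136 134 158 192 194 199 202 203 208 220  78  97 105 100  90  81  76  39 115 108 105 107 110 110 107 102]
227 [153 153 150 148 150 148 128 137 130 133 148 133 160 194 195 198 202 202 206 220  73  94 103 102  91  87  76  40 113 110 106 109 108 112 109 106]
228 [169 168 168 167 165 165 137 149 145 145 160 135 161 196 196 197 199 200 205 217  81  92  99  98  91  88  80  41 111 106 105 105 1
[... 1310 characters left out ...]
00  99  95  93  84  31 106  97 118 102 106 105 105 104]
238 [135 137 137 137 137 129 133 133 134 133 136 137 106 201 197 199 200 202 204 207  42  94  95  93  93  97  93  33 109 101  97 102 104 106 104 104]
239 [135 138 137 137 137 137 139 137 136 137 135 134 105 198 198 200 200 201 206 207  44  93  98  93  89  91  91  37 111 103 100 103 105 105 102 100]
240 [132 134 135 140 137 138 138 137 138 136 137 134 159 196 198 199 200 202 209 206  51  97 103  96  89  87  86  32 111 104 103 102 111 115 106  98]
241 [140 125 132 136 137 138 137 138 136 137 135 137 187 190 194 198 199 200 207 184  56 100 107  94  95  89  88  33 111 104 105 109 110 110 103 101]
col0 437
[223.2, 227.2] 0.89 216 234 209 252
```

Side profile: the barrel end is at column 448.6 with a dark band right after it, and the button's inner face is at 465.6. At 0.68 px/mm that puts the rod about 25 mm out, so the gauge goes on the right peg.

Emit:
move_arm(
  commands=[
    [[0, -0.3, 0], 0, -1],
    [[0.06, -0.6, 0], 0, -1],
    [[0.1, -0.6, 0], 0, -1],
    [[0, -0.5, -0.3], 0, -1],
    [[0, -0.24, -0.6], 0, -1],
    [[0, 0, -0.6], 0, -1],
    [[0, 0, -0.6], 0, -1],
    [[0, 0, -0.6], 0, -1],
    [[0, 0, -0.4], 0, -1],
    [[0, 0, -0.3], 0, -1],
    [[0, 0, 0], 0, -1],
    [[0, 0, 0], 0, -1],
    [[0, 0, 0], 0, -1],
  ],
)

```text
t: 19.72
eef_pos: [439.8, 181.0, 289.3]
tcp_rot: [-3.142, -0.001, 0.102]
ft_force: [-0.5, -0.9, -2.1]
opening: 0.229
grip_force: 30.0
```

Run:
```python
from h import *
np.set_printoptions(precision=1,suppress=True,linewidth=200)
p=env.state()['eef_pos']; print(p,env.state()['ft_force'])
w=read_camera("wrist"); im=w["image"]; hsv=cv2.cvtColor(im,cv2.COLOR_RGB2HSV)
print(proj(w,[(441,180.6,33),(429.7,314.5,33),(435.35,247.55,33),p+[18.4,2,-239.7]]))
for a,b in ((200,330),): 
    uv=proj(w,[(435.35,247.55,33)])[0]; x,y=int(uv[0]),int(uv[1])
    print(x,y); print(hsv[y-14:y+15:2,x-14:x+15:2,1])
```

```text
[439.8 181.  289.3] [-0.5 -0.9 -2.1]
[[321.7 243.7]
 [139.8 240.5]
 [230.9 242.1]
 [320.8 226.9]]
230 242
[[148 146 145 140 143  99  17  16  14  18  15  18  18  18   8]
 [146 143 146 145 135  51  15  16  17  12  17  12  16  17  16]
 [146 146 144 141 113  19  16  15  15   8  15  12  14  13  18]
 [139 140 141 139  93   8  16  14   8  11  13  12  13  16  16]
 [146 146 143 141  94   8  13  11  11  10  14  10   9  14  17]
 [158 154 149 144 111   6  11   9  10  11  11  13  19  11  16]
 [153 161 150 145  99   3  10  10   9   8  12  11   8  19  18]
 [153 157 150 145 105   3   9  10   8   9  11  11  12  14  18]
 [157 150 156 148 131  10   9  10   9   9  12  12  16  18  13]
 [154 156 152 159 150  83   2  11   9  10  10  13   5  15  70]
 [154 157 149 154 154 158 108  47  22  37  73 108 121 137 149]
 [152 162 158 153 158 153 151 154 140 146 154 153 148 156 155]
 [153 151 157 153 158 161 157 152 153 159 157 154 149 159 162]
 [158 154 153 156 156 144 147 158 156 151 153 157 161 145 153]
 [154 153 159 151 152 153 149 146 149 150 150 159 150 153 149]]
```

Emit:
move_arm(
  commands=[
    [[0, 0, -0.15], 0, -1],
    [[0, 0, -0.15], 0, -1],
    [[0, 0, -0.15], 0, -1],
    [[0, 0, -0.15], 0, -1],
    [[0, 0, -0.15], 0, -1],
    [[0, 0, -0.15], 0, -1],
    [[0, 0, 0], 0, -1],
    [[0, 0, 0], 0, -1],
  ],
)

```text
t: 20.43
eef_pos: [439.6, 181.1, 261.3]
tcp_rot: [3.141, 0.001, 0.102]
ft_force: [0.1, 1.2, -3.2]
opening: 0.232
grip_force: 30.0
```

Emit:
move_arm(
  commands=[
    [[0, 0, -0.06], 0, -1],
    [[0, 0, -0.06], 0, -1],
    [[0, 0, -0.06], 0, -1],
    [[0, 0, 0], 0, -1],
    [[0, 0, 0], 0, -1],
  ],
)

```text
t: 20.85
eef_pos: [439.7, 181.0, 256.2]
tcp_rot: [3.141, -0.0, 0.102]
ft_force: [2.0, -3.9, -4.1]
opening: 0.231
grip_force: 30.0
```

Emit:
move_arm(
  commands=[
    [[0.01, -0.04, -0.02], 0, -1],
    [[0, 0, -0.03], 0, -1],
    [[0, 0, 0], 0, -1],
    [[0, 0, 0], 0, -1],
  ],
)

```text
t: 21.18
eef_pos: [439.8, 180.0, 254.7]
tcp_rot: [-3.142, 0.0, 0.102]
ft_force: [0.6, 0.3, -0.7]
opening: 0.229
grip_force: 30.0
```

The mouth is on the board and the lateral load is gone. Releasing and lifting straight up.

Emit:
move_arm(
  commands=[
    [[0, 0, 0], 0, -0.2],
    [[0, 0, 0], 0, -0.2],
    [[0, 0, 0], 0, -0.2],
    [[0, 0, 0], 0, 0.2],
    [[0, 0, 0], 0, 0.2],
    [[0, 0, 0], 0, 0.2],
    [[0, 0, 0], 0, 0.2],
    [[0, 0, 0], 0, 0.2],
  ],
)

```text
t: 21.85
eef_pos: [439.9, 179.9, 254.8]
tcp_rot: [3.142, -0.0, 0.102]
ft_force: [0.8, 0.2, -0.4]
opening: 0.595
grip_force: 0.0
```

Emit:
move_arm(
  commands=[
    [[0, 0, 0.2], 0, 0.2],
    [[0, 0, 0.4], 0, 0.2],
    [[0, 0, 0.6], 0, 0.2],
    [[0, 0, 0.7], 0, 0.2],
    [[0, 0, 0.7], 0, 0.2],
    [[0, 0, 0.7], 0, 0.2],
    [[0, 0, 0.7], 0, 0.2],
    [[-0.3, 0, 0.5], 0, 0.2],
    [[-0.5, 0, 0.5], 0, 0.2],
    [[-0.6, 0, 0], 0, 0.2],
    [[-0.6, 0, 0], 0, 0.2],
    [[0, 0, 0], 0, 0.2],
    [[0, 0, 0], 0, 0.2],
  ],
)

```text
t: 22.93
eef_pos: [379.5, 179.9, 405.4]
tcp_rot: [-3.142, -0.001, 0.102]
ft_force: [-0.1, -0.2, -0.1]
opening: 0.601
grip_force: 0.0
```

Run:
```python
from h import *
np.set_printoptions(precision=1,suppress=True,linewidth=200)
p=env.state()['eef_pos']; print(p,env.state()['t'],env.state()['opening'])
w=read_camera("wrist"); s=read_camera("side")
for n,c in (("w",w),("s",s)):
    X=[(441,180.6,106),(441,180.6,15),(435.35,247.55,33),(361.5,172.5,51),(336,170,51)]
    print(n,proj(c,X))
    for th in ("grip","gauge"):
        for r in cut_out(th,c)[:2]:
            ys,xs=np.nonzero(r["region"]); print(th,r["at"],round(r["confidence"],2),xs.min(),xs.max(),ys.min(),ys.max())
uv=proj(w,[(441,180.6,106)])[0]; x,y=map(int,uv)
im=w["image"].max(2); print(x,y); print(im[y-24:y+25:3,x-24:x+25:3])
```

```text
[379.5 179.9 405.4] 22.9333 0.6012102805692309
w [[328.  157.6]
 [326.5 152.8]
 [261.3 152.3]
 [326.5 233.2]
 [326.3 256.4]]
grip [327.8, 181.5] 0.87 312 343 137 262
gauge [326.6, 181.5] 0.86 312 343 137 262
s [[391.2 247.9]
 [386.8 289.6]
 [385.9 305.4]
 [434.  277.8]
 [448.8 279.2]]
grip [221.2, 230.8] 0.98 215 234 208 252
grip [395.0, 278.1] 0.94 378 452 246 295
gauge [222.8, 231.9] 0.88 216 235 208 252
gauge [301.7, 271.1] 0.74 284 323 235 296
328 157
[[242 242 242 241 240 240 240 240 240 239 238 237 238 237 236 191 181]
 [238 237 238 238 238 238 237 234 232 237 237 237 237 236 235 211 198]
 [240 240 239 240 240 226 200 203 220 208 205 232 238 238 238 238 237]
 [241 240 240 240 219 207 255 255 255 255 255 219 229 238 240 238 238]
 [237 237 236 228 170 132 130 127 130 135 135 124 131 224 238 238 238]
 [234 234 238 202 191  88  96  97 108 102 100 100  87 213 241 241 241]
 [232 233 232 215 205  93 106 208 255 250 197 111  94 201 244 244 245]
 [234 235 231 212 163  89 202 255 255 255 255 185  90 207 243 245 243]
 [229 228 228 222 201  96 240 255 255 255 255 224  92 197 234 237 240]
 [227 226 217 198 187  89 235 255 255 255 255 222  86 189 223 224 224]
 [228 227 228 191 117  81 195 253 255 255 252 171  77 197 222 222 222]
 [229 229 229 194 114  73  87 185 230 227 167  84  71 204 225 224 225]
 [234 234 233 222 134  68  66  71  77  74  71  70  75 213 227 202 219]
 [236 235 235 226 152 131 136 155 159 158 144 194 215 229 224 173 198]
 [236 235 235 218 156 148 160 182 188 188 173 222 234 235 235 222 231]
 [239 239 239 215 161 150 200 230 240 233 219 217 235 235 234 233 234]
 [188 187 190 187 161 141 215 240 250 237 205 183 199 198 198 200 201]]
```

The grip's top is at (328,158), within a pixel of the hung-upright prediction, and the rod is still out (wrist mask reaches row 262). Handing in.

```bash
python3 -c "
from cell import env
print(env.job_done())"
```

```text
the job is handed in; nothing more can be done
None
```

I pressed the gauge onto the stem until the ring hit its stop, held about 22 N for over a second, and read the rod at about 25 mm. I then hung it upright on the right peg with the rod still out, and handed the job in at about 23 s; no verdict came back.

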